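Put the can, the salt and the spice jar back in their own places

ROBOT

A 6-joint arm with a two-finger parallel gripper is mounted at the origin on a cart in front of the work surface, level with it; the furniture and walls round the work are solid. World frame = base frame: x ahead of the robot, y to its left, z up, the work surface at z = 0. Lengths are in mm, angles in rad, forces in N, time in s.
With the tool pointing down it reaches from about 300 to 775 mm from the base axis. Payload 14.6 kg.
Tool frame: the origin (TCP) lies midway between the tips of the shut fingers; the grasp point (between the pads) lies 19 mm behind it; y points along the fingers, z is the direction in which the jaws open and shut, and the axes are right-handed (so a half turn about y gives the same grasp; the last joint's range is limited). The gripper opens to 94 mm and grips with 3 to 60 N. Pads are 16 mm wide; open, the fingers measure 119 mm over their backs; the gripper's body (75 mm by 177 mm) begins 78 mm behind the grasp point.
Start: joints at [1.095, 0.3, 1.521, -0, 1.321, -0.067], TCP at [218.626, 504.67, 205.446] pointing down, gripper open.
Joint ranges: [-3.03, 3.03], [-0.79, 2.21], [0.23, 2.52], [-1.04, 4.18], [0, 3.07], [-2.55, 2.55]. Speed limits (rad/s): [2.22, 2.22, 2.57, 3.14, 3.14, 3.14].

INTERFACE

Orientations are given as [roll, pitch, yaw] about the fixed x, y, z axes, in that order (R = Rz(yaw) Ry(pitch) Rx(roll)).
In Python, from cell import manip gives the robot as it stands.
- The arm moves only by the tool play_rows, never from a script. Its argument "series" is a list of rows, each a list of 3 entries, a list of its own where there are three numbers: the shift along the tool's x, y, z in m, then the turn about the tool's y in rad, then the closure, from 0 (fully open) to 1 (shut). In form: [[[dx, dy, dz], twist, grip], ...]. A call has 1 to 20 rows; each row is the pose to reach, as a shift and turn from the pose measured when the call began, along the tool's axes at that moment; what a row does not reach only later rows make up. A row lasts 1/10 s, in which the tool goes at most 50 mm and 8.59 degrees, less where a joint would pass 70% of its speed; a pose out of reach is approached as far as the arm can. A call with a gripper value outside its range is refused whole. The fingers move at their own pace and stop on an object; "squeeze" is the grip in N (left out, the last holds). Time passes only in rows, so rows that repeat a pose let the fingers close. It gives the time, the measured TCP pose, the force and the opening at its end, in the units of the state.
- manip.read_state(): the state, without advancing time (a new reading comes with each control period).
- manip.camera(name): name is "side" or "top" or "wrist"; returns the picture (480x640x3 uint8, red, green, blue); there is no depth.
- manip.camera_params(name): a dict with "K" (3x3 intrinsics, pixels), "dist_coeffs" ([k1, k2, p1, p2, k3] as OpenCV has them; the pictures are not rectified), "rvec" (rotation vector, rad) and "tvec" (3), from world to camera coordinates, as OpenCV has them. Camera axes: x right, y down, z forward; pixel columns grow to the right and rows downward; lengths in mm; the calibration is good to about 2 mm. A picture is of the moment at which its call begins: read the wrist's pose just before it. camera_params takes no time and is no camera call; for the wrist camera it gives the pose at the moment of the call.
- manip.sign_off(): hands the job in, once; it reports no verdict.
The state is a dict: "clock": time; "joints": joint angles; "qd": joint speeds; "effort": joint torques, N m; "eef_pos": TCP position; "eef_rot": TCP orientation; "wrist_force": force on the tool from outside, world axes, zero at the start; "moment": the same for the moment, N m; "finger_gap": finger opening in mm.
Only numpy, scipy, OpenCV 4.12 (cv2) and the standard library are available. Lean on these libraries where they do the work, as an engineer would, in place of code of your own. Each camera call takes 0.05 s, during which the arm holds its last target. There are 200 camera calls.

TASK

The can, the salt shaker and the spice jar have each been left in another one's place. Swap them round so that the can stands in the middle of the square slate coaster, the salt shaker in the middle of the round white dish and the spice jar in the middle of the square blade of the little wooden paddle board, using the empty dark trivet as a spare place if you need one. Keep all three upright, set them down gently without dropping them, leave the candle, the fork and the keys where they are, and let go of everything at the end.

Things in the scene. Friction and masses are not known exactly. Their poses are not given: they have to be found in the camera images.
- can: tall drinks can, a straight cylinder 53 mm across and 134 mm tall, bare metal top, about 0.12 kg; origin at the centre of its underside, z up its axis. At the start it stands near the middle of the round dish.
- salt: salt shaker, round, clear glass with white salt in it and a domed grey cap; 44 mm across at its widest, 90 mm tall (the dome above 74 mm narrows to 34 mm), about 0.1 kg; origin at the centre of its underside, z up its axis. At the start it stands near the middle of the paddle board's blade.
- spice: spice jar, a straight round glass jar with a flat black screw cap (green print on its top); 44 mm across, 105 mm tall, about 0.11 kg; origin at the centre of its underside, z up its axis. At the start it stands near the middle of the square coaster.
- coaster: flat square grey slate coaster, 100 x 100 mm, 8 mm thick, fixed to the counter; origin at the centre of its underside, sides along x and y. Place of the can.
- dish: shallow round white dish, 120 mm across, fixed to the counter; its flat inner floor is 6 mm above the counter and about 95 mm across, inside a rim that rises to 12 mm; origin at the centre of its underside. Place of the salt shaker.
- board: little light-wood paddle board, 12 mm thick, fixed to the counter: a square blade 110 x 110 mm with a stub handle 30 mm wide that runs 45 mm out along -x; origin at the centre of the blade's underside. Place of the spice jar: the middle of the blade.
- trivet: empty flat hexagonal dark iron trivet, 110 mm across its flats, 8 mm thick, fixed to the counter; origin at the centre of its underside. The spare place.
- candle: candle in a clear glass jar, 76 mm across, 90 mm tall, loose; origin at the centre of its underside. Leave it alone.
- fork: table fork lying flat, 196 mm long along its x, 27 mm wide, 13 mm high, loose; origin at the centre of its underside. Leave it alone.
- key_ring: bunch of keys with a blue tag lying flat, 101 x 122 mm, 8 mm high, loose; origin at the centre of its underside. Leave it alone.
Not all that is in view belongs to the job. Leave any orange or red look-alike of the salt alone.

How it is judged:
By the outcome, as a careful person would: the job done as asked, in the order asked, and still so for the second after the job is handed in, with the robot touching nothing.
It also fails if it takes over 123 s, if anything falls off the work surface, if the arm or the gripper's body presses on something with over 40 N, if the wrist force passes 120 N, or if a joint passes its speed limit or range.

## Working session

There is one attempt and no reset: what is moved stays moved. The work goes in short steps, Python scripts to look and compute and a tool call to move; the robot and the scene stay as the last step left them, time stands still between calls to the robot, and variables do not carry over. Pictures are saved under pics/ and viewed, about 12 in all and at most 16, crops included, and the job is handed in when it is done.

Besides the shell and the picture viewer there is one more tool, called after "Request:" as a command line: name --argument value ..., lists and objects as JSON in quotes. play_rows: Moves the arm, as the interface text tells. Its arguments: {"type":"object","properties":{"series":{"type":"array","items":{"type":"array"}},"squeeze":{"type":"number"}},"required":["series"]}

```bash
mkdir -p pics; ls; python3 - <<'E'
from cell import manip
import cv2
s=manip.read_state(); print({k:s[k] for k in('clock','eef_pos','eef_rot','wrist_force','finger_gap')})
for n in('top','side'):
    cv2.imwrite(f'pics/{n}0.png',manip.camera(n)[:,:,::-1]); p=manip.camera_params(n); print(n,p)
E
```

```text
pics
{'clock': 0.0, 'eef_pos': array([218.49042114, 504.44631952, 204.86993296]), 'eef_rot': array([-1.57197404e+00,  8.31642756e-05, -4.08753924e-01]), 'wrist_force': array([-0.28472759, -0.09562381,  0.28541917]), 'finger_gap': 93.73777321971825}
top {'K': array([[472.26916011,   0.        , 310.72882308],
       [  0.        , 472.26916011, 240.29228811],
       [  0.        ,   0.        ,   1.        ]]), 'dist_coeffs': array([-0.00723455,  0.        ,  0.        ,  0.        ,  0.        ]), 'rvec': array([ 2.17547319, -2.19158476,  0.09416941]), 'tvec': array([ -77.87993069,  552.29266904, 1082.26879565])}
side {'K': array([[616.33224048,   0.        , 319.94627485],
       [  0.        , 616.33224048, 235.68918416],
       [  0.        ,   0.        ,   1.        ]]), 'dist_coeffs': array([-0.19508273,  0.        ,  0.        ,  0.        ,  0.        ]), 'rvec': array([ 1.86004625, -0.62880796,  0.39033945]), 'tvec': array([-453.42789607,  164.7151545 , 1065.93856943])}
```

View pics/top0.png

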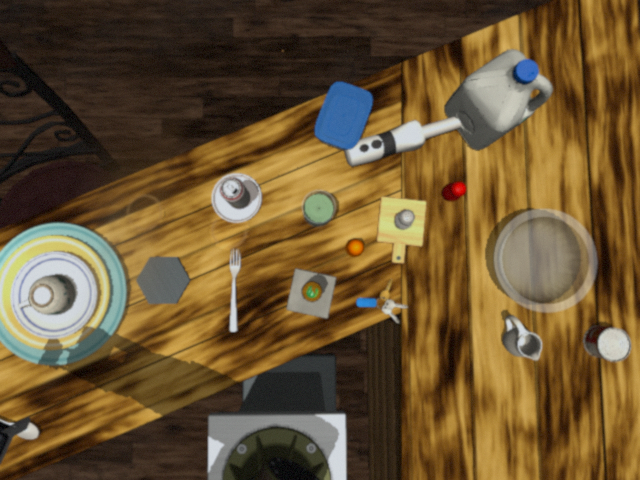

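View pics/side0.png

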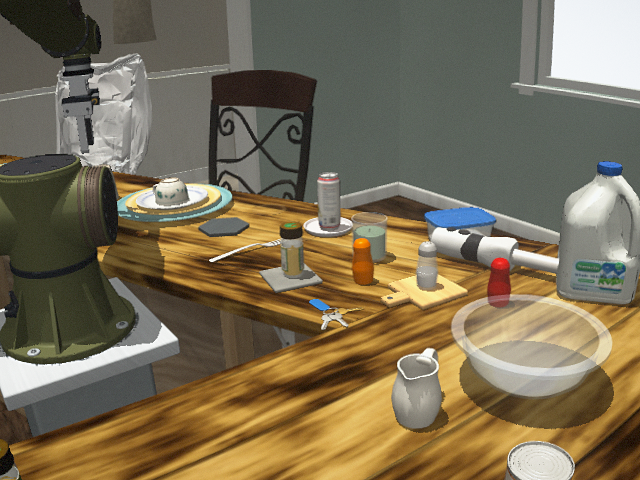

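The top view shows the can on the dish (237,198), the salt on the board (402,221), the spice jar on the coaster (312,294) and the empty trivet (163,280). Two shakers resemble the salt: an orange one (355,247) and a red one (455,190). The clear glass one with the grey cap, on the board at (404,217), fits the description. I'll confirm this in an enlarged crop.

```bash
cat > h.py <<'E'
import numpy as np, cv2
from cell import manip
def ray(name,uv,z,p=None):
    p=p or manip.camera_params(name)
    n=cv2.undistortPoints(np.array([[uv]],float),p['K'],p['dist_coeffs'])[0,0]
    R=cv2.Rodrigues(p['rvec'])[0]; c=-R.T@p['tvec'].ravel(); d=R.T@np.array([n[0],n[1],1])
    return (c+d*(z-c[2])/d[2])
def proj(name,P,p=None):
    p=p or manip.camera_params(name)
    return cv2.projectPoints(np.atleast_2d(np.array(P,float)),p['rvec'],p['tvec'],p['K'],p['dist_coeffs'])[0][:,0]
E
python3 - <<'E'
from h import *
im=cv2.imread('pics/top0.png')
cv2.imwrite('pics/c0.png',cv2.resize(im[150:350,130:440],None,fx=2.58,fy=2.58,interpolation=cv2.INTER_CUBIC))
for n,uv,z in [('coaster',(312,294),8),('dish',(237,198),12),('board',(402,221),12),('trivet',(163,280),8),('can',(232,187),134),('salt',(405,216),90),('spice',(312,291),105),('candle',(320,208),90)]:
    print(n,ray('top',uv,z).round())
s=manip.read_state();print(s['eef_pos'],s['eef_rot']);print(manip.camera_params('wrist'))
E
```

```text
coaster [426. -84.   8.]
dish [655.  92.  12.]
board [ 597. -299.   12.]
trivet [462. 266.   8.]
can [657.  85. 134.]
salt [ 599. -290.   90.]
spice [436. -83. 105.]
candle [ 618. -103.   90.]
[218.53002135 504.47248047 204.9605606 ] [-1.57180887e+00  2.34116289e-05 -4.08773943e-01]
{'K': array([[374.80142466,   0.        , 321.52281086],
       [  0.        , 374.80142466, 240.71103867],
       [  0.        ,   0.        ,   1.        ]]), 'dist_coeffs': array([-0.01253094,  0.        ,  0.        ,  0.        ,  0.        ]), 'rvec': array([-2.43529288, -1.60013071, -0.20879255]), 'tvec': array([-549.14265617,  -27.7660765 ,  390.76280192])}
```

View pics/c0.png

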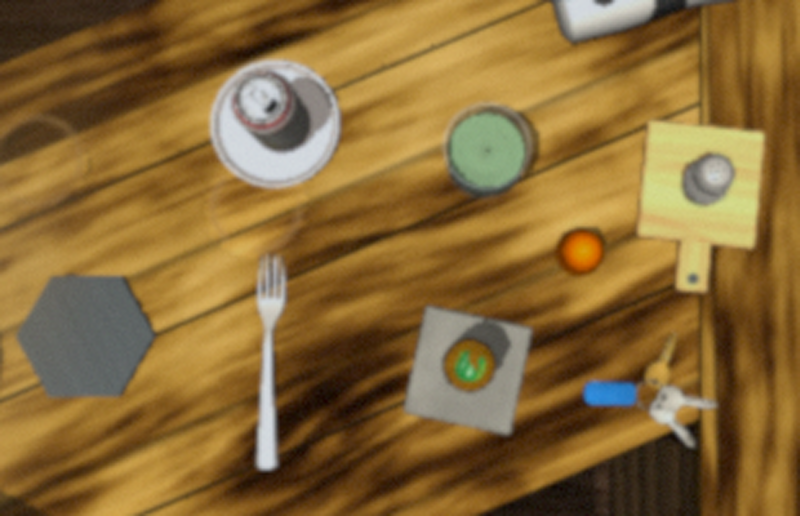

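The crop confirms it. The salt, clear with a grey cap (714,172), stands on the board, whose handle points toward the robot. The orange one (581,250) is a lone decoy. Next I'll refine the positions.

```bash
cat >> h.py <<'E'
from scipy.spatial.transform import Rotation as Ro
def shift(x,y,z,yaw=None):
    s=manip.read_state(); R=Ro.from_euler('xyz',s['eef_rot']).as_matrix()
    d=R.T@(np.array([x,y,z])-s['eef_pos'])/1000
    w=np.arctan2(y,x)-np.pi/2 if yaw is None else yaw
    t=-(w-np.arctan2(R[1,0],R[0,0])); return d.round(4),round((t+np.pi)%(2*np.pi)-np.pi,3)
E
python3 - <<'E'
from h import *
f=lambda u:((u[0]+.5)/2.58-.5+130,(u[1]+.5)/2.58-.5+150)
P={}
for n,uv,z in [('coaster',(468,370),8),('dish',(276,124),12),('board',(701,184),12),('trivet',(86,336),8),('can',(264,97),134),('salt',(714,172),85),('spice',(468,365),105),('candle',(486,150),88),('orange',(581,250),88)]:
    P[n]=ray('top',f(uv),z).round(); print(n,P[n])
p=manip.camera_params('wrist');R=cv2.Rodrigues(p['rvec'])[0];c=-R.T@p['tvec']
s=manip.read_state();T=Ro.from_euler('xyz',s['eef_rot']).as_matrix()
print('cam in tool',T.T@(c-s['eef_pos']),'fwd',T.T@R[2])
print(shift(P['spice'][0],P['spice'][1],250))
E
```

```text
coaster [428. -82.   8.]
dish [655.  93.  12.]
board [ 597. -297.   12.]
trivet [462. 266.   8.]
can [657.  85. 134.]
salt [ 598. -294.   85.]
spice [436. -81. 105.]
candle [618. -98.  88.]
orange [ 532. -178.   88.]
cam in tool [-7.47633556e+01 -1.78577664e+02 -1.03314121e-01] fwd [ 2.59431180e-01  9.65761290e-01 -7.69932747e-04]
(array([ 0.4323, -0.0446, -0.4508]), np.float64(1.346))
```

Request:
play_rows --series '[[[0.03,-0.044,-0.03],0.1,0],[[0.06,-0.044,-0.06],0.2,0],[[0.09,-0.044,-0.09],0.3,0],[[0.12,-0.044,-0.12],0.4,0],[[0.15,-0.044,-0.155],0.5,0],[[0.18,-0.044,-0.188],0.6,0],[[0.21,-0.044,-0.22],0.7,0],[[0.24,-0.044,-0.25],0.8,0],[[0.27,-0.044,-0.28],0.9,0],[[0.3,-0.044,-0.312],1.0,0],[[0.33,-0.044,-0.344],1.1,0],[[0.36,-0.044,-0.375],1.2,0],[[0.39,-0.044,-0.407],1.3,0],[[0.42,-0.044,-0.438],1.346,0],[[0.432,-0.044,-0.451],1.346,0],[[0.432,-0.044,-0.451],1.346,0],[[0.432,-0.044,-0.451],1.346,0],[[0.432,-0.044,-0.451],1.346,0]]' --squeeze 15

```text
clock: 1.9
eef_pos: [435.4, -80.1, 249.4]
eef_rot: [-1.571, -0.001, -1.754]
wrist_force: [0.2, -0.2, 0.3]
finger_gap: 93.6
```

```bash
python3 - <<'E'
from h import *
s=manip.read_state();print(s['eef_pos'],s['eef_rot'],s['joints'])
im=manip.camera('wrist')[:,:,::-1].copy()
p=manip.camera_params('wrist')
cv2.imwrite('pics/w1.png',im)
np.savez('w1.npz',**p)
for q in [(436,-81,105),(428,-82,8)]: print(proj('wrist',q,p))
E
```

```text
[435.44619299 -80.14373087 249.41139411] [-1.57108423e+00 -8.38513128e-04 -1.75372410e+00] [-2.64243535e-01  2.30183694e-02  1.73908230e+00 -8.75055193e-04
  1.37971090e+00 -8.11493549e-02]
[[321.71641695 228.36063785]]
[[314.89190709 210.904175  ]]
```

View pics/w1.png

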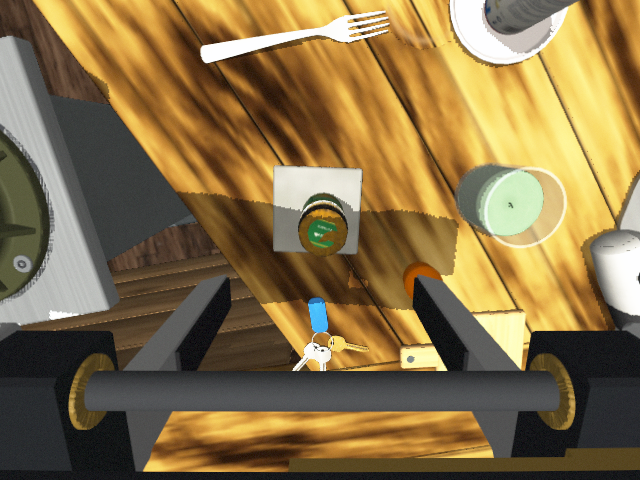

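The wrist view shows the coaster's centre at (318,210) and the spice cap's centre at (323,230), within 3 px of the top-camera prediction.

```bash
python3 - <<'E'
from h import *
p=dict(np.load('w1.npz'))
print(ray('wrist',(318,210),8,p),ray('wrist',(323,230),105+8,p))
a=ray('wrist',(323,230),113,p);print(shift(a[0],a[1],49))
E
```

```text
[431.6649069 -81.6166287   8.       ] [437.16218327 -80.78054516 113.        ]
(array([2.000e-04, 2.005e-01, 1.800e-03]), np.float64(0.0))
```

Request:
play_rows --series '[[[0,0.03,0.002],0,0],[[0,0.06,0.002],0,0],[[0,0.09,0.002],0,0],[[0,0.12,0.002],0,0],[[0,0.15,0.002],0,0],[[0,0.175,0.002],0,0],[[0,0.19,0.002],0,0],[[0,0.2,0.002],0,0],[[0,0.2,0.002],0,0.2],[[0,0.2,0.002],0,0.35],[[0,0.2,0.002],0,0.45],[[0,0.2,0.002],0,0.5],[[0,0.2,0.002],0,0.6],[[0,0.2,0.002],0,0.7],[[0,0.2,0.002],0,0.7],[[0,0.2,0.002],0,0.7]]' --squeeze 15

```text
clock: 3.55
eef_pos: [437.4, -80.7, 49.6]
eef_rot: [-1.571, -0.001, -1.753]
wrist_force: [-0.9, 0.8, 3.8]
finger_gap: 44.1
```

```bash
python3 - <<'E'
from h import *
s=manip.read_state();print(s['eef_pos'],s['wrist_force'],s['finger_gap'])
print(shift(462,266,200))
E
```

```text
[437.41668905 -80.66925846  49.62437869] [-0.93562777  0.77280586  3.83721939] 44.09590698350426
(array([-0.3452, -0.1507, -0.0388]), np.float64(-0.705))
```

Request:
play_rows --series '[[[0,-0.01,0],0,0.7],[[0,-0.03,0],0,0.7],[[0,-0.06,0],0,0.7],[[0,-0.09,0],0,0.7],[[-0.02,-0.12,-0.002],-0.04,0.7],[[-0.05,-0.14,-0.006],-0.1,0.7],[[-0.08,-0.15,-0.009],-0.17,0.7],[[-0.11,-0.15,-0.012],-0.24,0.7],[[-0.14,-0.15,-0.016],-0.3,0.7],[[-0.17,-0.15,-0.019],-0.36,0.7],[[-0.2,-0.15,-0.022],-0.42,0.7],[[-0.23,-0.15,-0.026],-0.48,0.7],[[-0.26,-0.15,-0.03],-0.54,0.7],[[-0.29,-0.15,-0.033],-0.6,0.7],[[-0.315,-0.15,-0.036],-0.65,0.7],[[-0.335,-0.15,-0.038],-0.69,0.7],[[-0.345,-0.15,-0.039],-0.705,0.7],[[-0.345,-0.15,-0.039],-0.705,0.7],[[-0.345,-0.15,-0.039],-0.705,0.7]]'

```text
clock: 5.45
eef_pos: [461.7, 265.2, 199.4]
eef_rot: [-1.572, -0.001, -1.05]
wrist_force: [-0.4, -1.1, -0.3]
finger_gap: 44.1
```

```bash
python3 - <<'E'
from h import *
s=manip.read_state();print(s['eef_pos'],s['wrist_force'],s['finger_gap'])
print(shift(462,266,51))
cv2.imwrite('pics/w2.png',manip.camera('wrist')[:,:,::-1])
p=manip.camera_params('wrist');print(proj('wrist',[462,266,8],p));np.savez('w2.npz',**p)
E
```

```text
[461.69811168 265.18312399 199.40089578] [-0.40966952 -1.13319738 -0.27310205] 44.149813763375036
(array([-0.0007,  0.1484,  0.0008]), np.float64(-0.001))
[[322.30906354 216.01121894]]
```

View pics/w2.png

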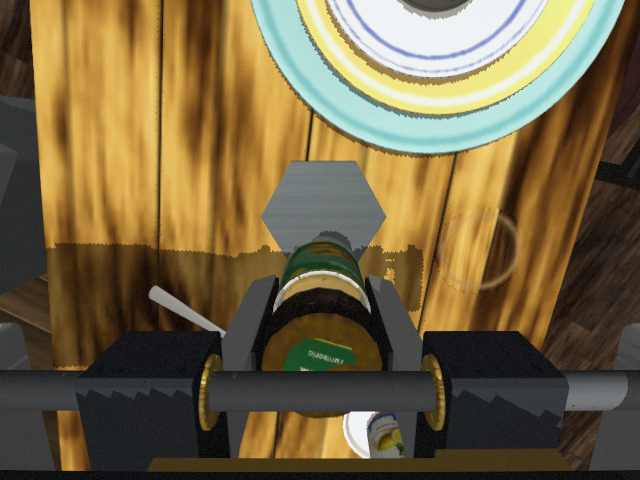

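The spice jar is held upright. The trivet spans columns 262–386, centred at (324,216), which matches the prediction. Now I'll lower it.

Request:
play_rows --series '[[[0,0.03,0.001],0,0.7],[[0,0.06,0.001],0,0.7],[[0,0.09,0.001],0,0.7],[[0,0.115,0.001],0,0.7],[[0,0.13,0.001],0,0.7],[[0,0.14,0.001],0,0.7],[[0,0.144,0.001],0,0.7],[[0,0.147,0.001],0,0.7],[[0,0.149,0.001],0,0.7],[[0,0.1495,0.001],0,0.7],[[0,0.1495,0.001],0,0.7]]'

```text
clock: 6.6
eef_pos: [462.7, 265.4, 50.3]
eef_rot: [-1.571, -0.001, -1.05]
wrist_force: [-0.5, 1.1, -0.6]
finger_gap: 43.8
```

Request:
play_rows --series '[[[0,0.0005,0],0,0.7],[[0,0.001,0],0,0.7],[[0,0.001,0],0,0.7],[[0,0.001,0],0,0.5],[[0,0.001,0],0,0.4],[[0,0.001,0],0,0.2],[[0,0.001,0],0,0],[[0,0.001,0],0,0],[[0,0.001,0],0,0],[[0,-0.03,0],0,0],[[0,-0.07,0],0,0],[[0,-0.11,0],0,0],[[0,-0.15,0],0,0],[[0,-0.18,0],0,0],[[0,-0.2,0],0,0],[[0,-0.2,0],0,0]]'

```text
clock: 8.2
eef_pos: [463.4, 266.0, 253.0]
eef_rot: [-1.566, -0.001, -1.05]
wrist_force: [0.1, 0.4, -0.4]
finger_gap: 94.2
```

```bash
python3 - <<'E'
from h import *
s=manip.read_state();print(s['eef_pos'],s['wrist_force'],s['finger_gap'])
print(shift(657,85,260))
E
```

```text
[463.42982039 265.95048418 252.99285939] [ 0.08296498  0.42530608 -0.43304003] 94.17245843669109
(array([ 0.2533, -0.0064,  0.0779]), np.float64(0.392))
```

Request:
play_rows --series '[[[0.04,-0.007,0.012],0.06,0],[[0.08,-0.007,0.025],0.12,0],[[0.12,-0.007,0.037],0.19,0],[[0.16,-0.007,0.05],0.25,0],[[0.2,-0.007,0.062],0.32,0],[[0.24,-0.007,0.074],0.38,0],[[0.253,-0.007,0.078],0.392,0],[[0.253,-0.007,0.078],0.392,0],[[0.253,-0.007,0.078],0.392,0],[[0.253,-0.007,0.078],0.392,0]]'

```text
clock: 9.2
eef_pos: [656.3, 86.4, 260.4]
eef_rot: [-1.567, 0.001, -1.44]
wrist_force: [0.1, 0.4, -0.6]
finger_gap: 94.0
```

```bash
python3 - <<'E'
from h import *
s=manip.read_state();print(s['eef_pos'],s['eef_rot'])
cv2.imwrite('pics/w3.png',manip.camera('wrist')[:,:,::-1]);cv2.imwrite('pics/t3.png',manip.camera('top')[:,:,::-1])
p=manip.camera_params('wrist');print(proj('wrist',[[657,85,140],[655,93,12]],p));np.savez('w3.npz',**p)
E
```

```text
[656.32290756  86.36009961 260.41306692] [-1.56654024e+00  8.33600277e-04 -1.44027969e+00]
[[320.82498626 235.69052354]
 [319.65324073 201.33315504]]
```

View pics/w3.png

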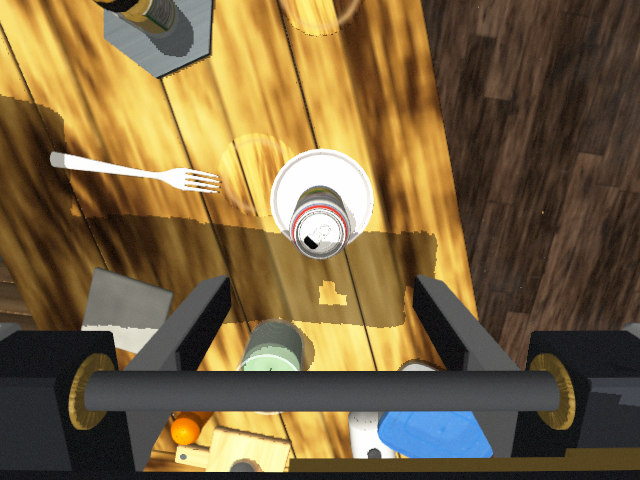

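The can's top is centred at (320,232) and the dish at about (322,199). The spice jar stands on the trivet at upper left.

```bash
python3 - <<'E'
from h import *
p=dict(np.load('w3.npz'))
a=ray('wrist',(320,232),140,p);print(a,ray('wrist',(322,199.5),12,p));print(shift(a[0],a[1],72))
E
```

```text
[655.92029314  88.01663    140.        ] [657.39604251  95.45004549  12.        ]
(array([-0.0016,  0.1889, -0.0012]), np.float64(-0.003))
```

Request:
play_rows --series '[[[-0.001,0.03,0],0,0],[[-0.001,0.06,0],0,0],[[-0.001,0.09,0],0,0],[[-0.001,0.12,0],0,0],[[-0.001,0.15,0],0,0],[[-0.001,0.17,0],0,0],[[-0.001,0.183,0],0,0],[[-0.001,0.189,0],0,0],[[-0.001,0.189,0],0,0.15],[[-0.001,0.189,0],0,0.28],[[-0.001,0.189,0],0,0.36],[[-0.001,0.189,0],0,0.41],[[-0.001,0.189,0],0,0.5],[[-0.001,0.189,0],0,0.6],[[-0.001,0.189,0],0,0.6],[[-0.001,0.189,0],0,0.6]]'

```text
clock: 10.9
eef_pos: [657.3, 87.5, 72.2]
eef_rot: [-1.566, 0.001, -1.44]
wrist_force: [-2.8, 0.5, 3.6]
finger_gap: 52.3
```

```bash
python3 - <<'E'
from h import *
s=manip.read_state();print(s['eef_pos'],s['eef_rot'],s['wrist_force'],s['finger_gap'])
print(shift(430,-82,s['eef_pos'][2]+2+150))
E
```

```text
[657.28188538  87.54455215  72.15677315] [-1.56571908e+00  6.62102187e-04 -1.44028586e+00] [-2.75662512  0.54003085  3.59978846] 52.3054030581204
(array([ 0.1384, -0.1533, -0.2466]), np.float64(0.319))
```

Request:
play_rows --series '[[[0,-0.01,0],0,0.6],[[0,-0.03,0],0,0.6],[[0,-0.06,0],0,0.6],[[0,-0.09,0],0,0.6],[[0,-0.12,0],0,0.6],[[0.01,-0.142,-0.018],0.023,0.6],[[0.025,-0.153,-0.045],0.058,0.6],[[0.04,-0.153,-0.071],0.092,0.6],[[0.055,-0.153,-0.098],0.127,0.6],[[0.07,-0.153,-0.125],0.161,0.6],[[0.085,-0.153,-0.151],0.196,0.6],[[0.1,-0.153,-0.178],0.23,0.6],[[0.115,-0.153,-0.205],0.265,0.6],[[0.128,-0.153,-0.228],0.295,0.6],[[0.136,-0.153,-0.242],0.314,0.6],[[0.138,-0.153,-0.247],0.319,0.6],[[0.138,-0.153,-0.247],0.319,0.6],[[0.138,-0.153,-0.247],0.319,0.6]]'

```text
clock: 12.7
eef_pos: [430.2, -81.3, 223.9]
eef_rot: [-1.566, 0.002, -1.759]
wrist_force: [-0.5, 0.0, -1.5]
finger_gap: 52.1
```

```bash
python3 - <<'E'
from h import *
s=manip.read_state();print(s['eef_pos'],s['eef_rot'],s['wrist_force'],s['finger_gap'])
print(shift(430,-82,75))
cv2.imwrite('pics/w4.png',manip.camera('wrist')[:,:,::-1]);cv2.imwrite('pics/s4.png',manip.camera('side')[:,:,::-1])
p=manip.camera_params('wrist');print(proj('wrist',[430,-82,8],p))
E
```

```text
[430.15884514 -81.27994566 223.86718829] [-1.56605169  0.00237137 -1.75861291] [-0.50134922  0.01876684 -1.51148876] 52.06769103977993
(array([ 0.0011,  0.1489, -0.0007]), np.float64(0.001))
[[320.20759962 213.78041427]]
```

View pics/w4.png

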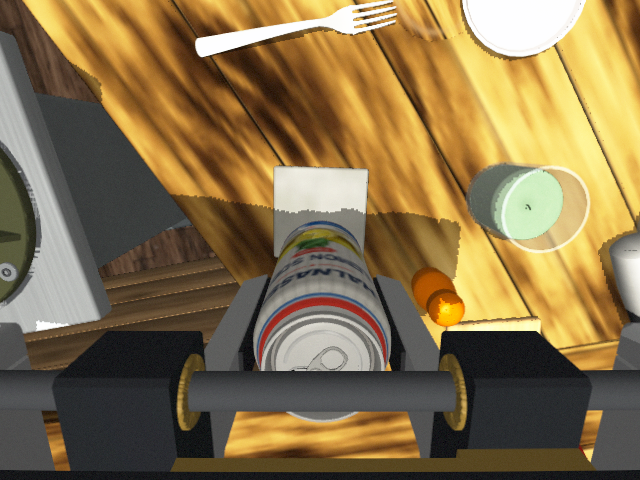

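The can is held over the coaster. The coaster's columns 274–368 centre at 321, matching the predicted 320.

Request:
play_rows --series '[[[0.001,0.03,0],0,0.6],[[0.001,0.06,0],0,0.6],[[0.001,0.09,0],0,0.6],[[0.001,0.115,0],0,0.6],[[0.001,0.13,0],0,0.6],[[0.001,0.14,0],0,0.6],[[0.001,0.144,0],0,0.6],[[0.001,0.147,0],0,0.6],[[0.001,0.149,0],0,0.6],[[0.001,0.1495,0],0,0.6],[[0.001,0.1495,0],0,0.6]]'

```text
clock: 13.9
eef_pos: [430.8, -82.0, 74.5]
eef_rot: [-1.566, 0.002, -1.758]
wrist_force: [-0.2, -0.3, -1.4]
finger_gap: 52.3
```

Request:
play_rows --series '[[[0,0.0005,0],0,0.6],[[0,0.001,0],0,0.6],[[0,0.001,0],0,0.6],[[0,0.001,0],0,0.43],[[0,0.001,0],0,0.35],[[0,0.001,0],0,0.2],[[0,0.001,0],0,0],[[0,0.001,0],0,0],[[0,0.001,0],0,0],[[0,-0.03,0],0,0],[[0,-0.07,0],0,0],[[0,-0.11,0],0,0],[[0,-0.15,0],0,0],[[0,-0.18,0],0,0],[[0,-0.18,0],0,0],[[0,-0.18,0],0,0]]'

```text
clock: 15.5
eef_pos: [429.8, -82.2, 254.3]
eef_rot: [-1.565, 0.002, -1.758]
wrist_force: [-0.1, -0.0, -0.6]
finger_gap: 94.3
```

```bash
python3 - <<'E'
from h import *
s=manip.read_state();print(s['eef_pos'],s['eef_rot'],s['wrist_force'],s['finger_gap'])
print(shift(598,-294,250))
E
```

```text
[429.78797459 -82.22346363 254.32455319] [-1.56546385  0.00225281 -1.75828749] [-0.08021598 -0.03666011 -0.57960006] 94.2856865053063
(array([0.1767, 0.005 , 0.2047]), np.float64(0.269))
```

Request:
play_rows --series '[[[0.025,0.005,0.03],0.04,0],[[0.05,0.005,0.058],0.08,0],[[0.075,0.005,0.087],0.115,0],[[0.1,0.005,0.116],0.15,0],[[0.125,0.005,0.145],0.19,0],[[0.15,0.005,0.174],0.23,0],[[0.17,0.005,0.197],0.26,0],[[0.177,0.005,0.205],0.269,0],[[0.177,0.005,0.205],0.269,0],[[0.177,0.005,0.205],0.269,0],[[0.177,0.005,0.205],0.269,0]]'

```text
clock: 16.6
eef_pos: [597.9, -293.6, 249.8]
eef_rot: [-1.567, 0.004, -2.026]
wrist_force: [0.6, 0.0, -0.4]
finger_gap: 93.9
```

```bash
python3 - <<'E'
from h import *
s=manip.read_state();print(s['eef_pos'],s['eef_rot'])
cv2.imwrite('pics/w5.png',manip.camera('wrist')[:,:,::-1])
p=manip.camera_params('wrist');print(proj('wrist',[[598,-294,102],[597,-297,12]],p));np.savez('w5.npz',**p)
E
```

```text
[ 597.9189806 -293.5957267  249.7851275] [-1.56675264  0.00366355 -2.0264992 ]
[[320.25635427 227.81311587]
 [320.48447026 212.73988422]]
```

View pics/w5.png

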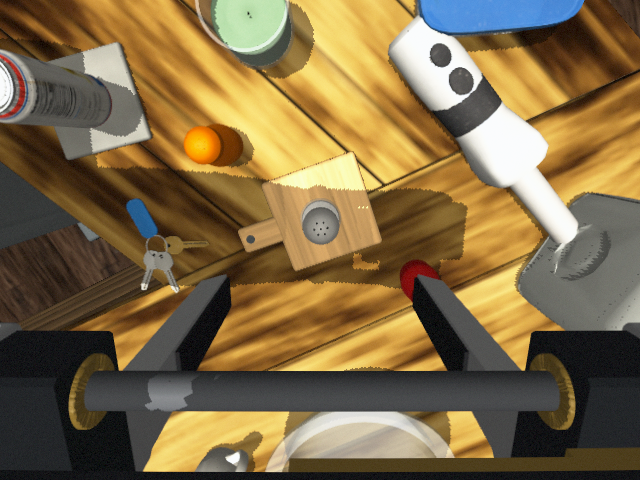

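The salt's cap is at (320,227) and the blade's centre at (323,211). The red decoy at (418,280) lies off to the right, so I'll check the clearance.

```bash
python3 - <<'E'
from h import *
p=dict(np.load('w5.npz'))
a=ray('wrist',(320,227),100,p);print(a,ray('wrist',(323,211.5),12,p));print(shift(a[0],a[1],43))
s=manip.read_state();R=Ro.from_euler('xyz',s['eef_rot']).as_matrix()
for uv in[(418,272),(203,145)]:
    for z in(88,): print(R.T@(ray('wrist',uv,z,p)-s['eef_pos']))
E
```

```text
[ 597.92522673 -293.63743852  100.        ] [ 600.17156553 -296.97629405   12.        ]
(array([ 0.0008,  0.2071, -0.001 ]), np.float64(0.001))
[ 47.8529735  162.39766238  93.73459619]
[ -70.8872346   161.92759224 -103.90985325]
```

Request:
play_rows --series '[[[0,0.03,0],0,0],[[0,0.06,0],0,0],[[0,0.09,0],0,0],[[0,0.12,0],0,0],[[0,0.15,0],0,0],[[0,0.18,0],0,0],[[0,0.2,0],0,0],[[0,0.206,0],0,0],[[0,0.206,0],0,0.2],[[0,0.206,0],0,0.35],[[0,0.206,0],0,0.45],[[0,0.206,0],0,0.5],[[0,0.206,0],0,0.6],[[0,0.206,0],0,0.7],[[0,0.206,0],0,0.7],[[0,0.206,0],0,0.7]]'

```text
clock: 18.25
eef_pos: [599.1, -293.4, 44.2]
eef_rot: [-1.566, 0.004, -2.027]
wrist_force: [-1.2, 0.1, 1.3]
finger_gap: 40.4
```

```bash
python3 - <<'E'
from h import *
s=manip.read_state();print(s['eef_pos'],s['eef_rot'],s['wrist_force'],s['finger_gap'])
print(shift(656,94,s['eef_pos'][2]+150))
E
```

```text
[ 599.08690238 -293.38374834   44.16593153] [-1.5664509   0.00358139 -2.02650729] [-1.24993696  0.1147324   1.26221388] 40.36149085154717
(array([-0.3734, -0.1492, -0.1187]), np.float64(-0.598))
```

Request:
play_rows --series '[[[0,-0.01,0],0,0.7],[[0,-0.03,0],0,0.7],[[0,-0.06,0],0,0.7],[[0,-0.09,0],0,0.7],[[0,-0.12,0],0,0.7],[[-0.02,-0.142,-0.006],-0.03,0.7],[[-0.05,-0.15,-0.016],-0.08,0.7],[[-0.08,-0.15,-0.025],-0.13,0.7],[[-0.11,-0.15,-0.035],-0.18,0.7],[[-0.14,-0.15,-0.045],-0.22,0.7],[[-0.17,-0.15,-0.054],-0.27,0.7],[[-0.2,-0.15,-0.064],-0.32,0.7],[[-0.235,-0.15,-0.075],-0.38,0.7],[[-0.27,-0.15,-0.086],-0.43,0.7],[[-0.3,-0.15,-0.095],-0.48,0.7],[[-0.33,-0.15,-0.105],-0.53,0.7],[[-0.355,-0.15,-0.113],-0.57,0.7],[[-0.37,-0.15,-0.118],-0.595,0.7],[[-0.373,-0.15,-0.119],-0.598,0.7],[[-0.373,-0.15,-0.119],-0.598,0.7]]'

```text
clock: 20.25
eef_pos: [655.6, 93.3, 195.1]
eef_rot: [-1.565, 0.0, -1.429]
wrist_force: [-0.6, 0.2, -1.6]
finger_gap: 40.0
```

```bash
python3 - <<'E'
from h import *
s=manip.read_state();print(s['eef_pos'],s['eef_rot'],s['wrist_force'],s['finger_gap'])
print(shift(656,94,38.5))
cv2.imwrite('pics/w6.png',manip.camera('wrist')[:,:,::-1])
p=manip.camera_params('wrist');print(proj('wrist',[656,94,12],p));np.savez('w6.npz',**p)
E
```

```text
[655.5527104  93.3257212 195.1302063] [-1.56519132e+00  3.42102084e-04 -1.42914599e+00] [-0.55489231  0.24595917 -1.64956544] 40.02548508124573
(array([-0.0006,  0.1566, -0.0003]), np.float64(-0.001))
[[320.76867327 217.5438233 ]]
```

View pics/w6.png

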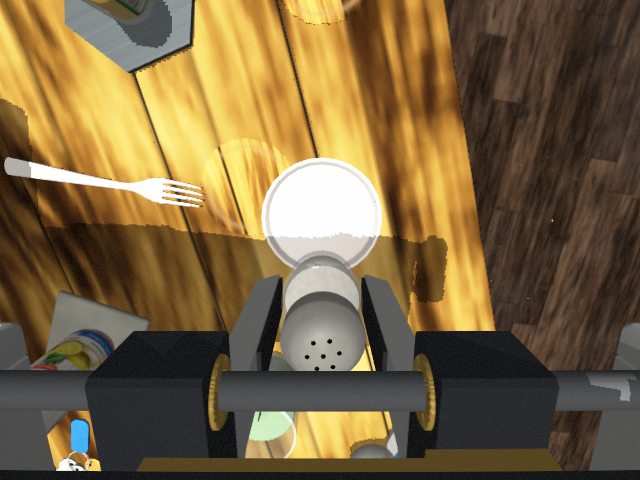

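The salt is held upright. The dish's centre at (322,215) is about 1 mm from the prediction (321,217). Lowering now.

Request:
play_rows --series '[[[-0.001,0.03,0],0,0.7],[[-0.001,0.06,0],0,0.7],[[-0.001,0.09,0],0,0.7],[[-0.001,0.115,0],0,0.7],[[-0.001,0.133,0],0,0.7],[[-0.001,0.145,0],0,0.7],[[-0.001,0.151,0],0,0.7],[[-0.001,0.154,0],0,0.7],[[-0.001,0.156,0],0,0.7],[[-0.001,0.1565,0],0,0.7],[[-0.001,0.1565,0],0,0.7]]'

```text
clock: 21.4
eef_pos: [656.5, 94.0, 39.2]
eef_rot: [-1.564, 0.0, -1.43]
wrist_force: [0.2, -0.0, 0.3]
finger_gap: 40.2
```

Request:
play_rows --series '[[[0,0.0005,0],0,0.7],[[0,0.001,0],0,0.7],[[0,0.001,0],0,0.7]]'

```text
clock: 21.7
eef_pos: [656.6, 94.0, 38.3]
eef_rot: [-1.564, 0.0, -1.43]
wrist_force: [-0.1, 0.2, -1.8]
finger_gap: 40.3
```

Request:
play_rows --series '[[[0,0.0005,0],0,0.7],[[0,0.0005,0],0,0.7],[[0,0.0005,0],0,0.55],[[0,0.0005,0],0,0.45],[[0,0.0005,0],0,0.2],[[0,0.0005,0],0,0],[[0,0.0005,0],0,0],[[0,0.0005,0],0,0],[[0,-0.03,0],0,0],[[0,-0.07,0],0,0],[[0,-0.11,0],0,0],[[0,-0.15,0],0,0],[[0,-0.19,0],0,0],[[0,-0.215,0],0,0],[[0,-0.215,0],0,0],[[0,-0.215,0],0,0]]'

```text
clock: 23.3
eef_pos: [655.1, 93.8, 252.9]
eef_rot: [-1.564, 0.0, -1.43]
wrist_force: [0.5, 0.1, -0.1]
finger_gap: 94.1
```

```bash
python3 - <<'E'
from h import *
s=manip.read_state();print(s['eef_pos'],s['eef_rot'],s['wrist_force'],s['finger_gap'])
print(shift(462.7,265.5,253))
E
```

```text
[655.09361695  93.7702152  252.9067782 ] [-1.56431315e+00  2.01042103e-04 -1.42976953e+00] [ 0.50940768  0.11440842 -0.06897031] 94.13347856969348
(array([-0.1971, -0.0011, -0.1663]), np.float64(-0.38))
```

Request:
play_rows --series '[[[-0.03,0,-0.025],-0.058,0],[[-0.06,0,-0.051],-0.116,0],[[-0.09,0,-0.076],-0.173,0],[[-0.12,0,-0.101],-0.231,0],[[-0.15,0,-0.127],-0.289,0],[[-0.18,0,-0.152],-0.347,0],[[-0.197,0,-0.166],-0.38,0],[[-0.197,0,-0.166],-0.38,0],[[-0.197,0,-0.166],-0.38,0],[[-0.197,0,-0.166],-0.38,0]]'

```text
clock: 24.3
eef_pos: [463.6, 264.7, 251.1]
eef_rot: [-1.566, -0.002, -1.051]
wrist_force: [0.2, -0.7, -1.0]
finger_gap: 94.3
```

```bash
python3 - <<'E'
from h import *
s=manip.read_state();print(s['eef_pos'],s['eef_rot'])
cv2.imwrite('pics/w7.png',manip.camera('wrist')[:,:,::-1])
p=manip.camera_params('wrist');print(proj('wrist',[[462.7,265.4,113]],p));np.savez('w7.npz',**p)
print(shift(462.7,265.4,49.6))
E
```

```text
[463.58115042 264.74720668 251.10364848] [-1.56586858 -0.00226058 -1.05129734]
[[320.08210534 227.51252564]]
(array([-0.0015,  0.2016, -0.0015]), np.float64(-0.001))
```

View pics/w7.png

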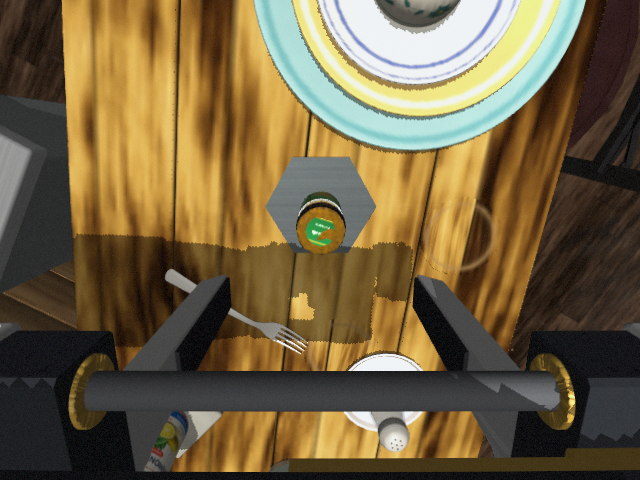

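The jar's cap at (321,230) is within about 1 mm of prediction, and the salt stands in the dish at (393,430). Next I'll grasp the spice jar.

Request:
play_rows --series '[[[-0.001,0.03,-0.001],0,0],[[-0.001,0.06,-0.001],0,0],[[-0.001,0.09,-0.001],0,0],[[-0.001,0.12,-0.001],0,0],[[-0.001,0.15,-0.001],0,0],[[-0.001,0.175,-0.001],0,0],[[-0.001,0.194,-0.001],0,0],[[-0.001,0.201,-0.001],0,0],[[-0.001,0.201,-0.001],0,0.2],[[-0.001,0.201,-0.001],0,0.35],[[-0.001,0.201,-0.001],0,0.45],[[-0.001,0.201,-0.001],0,0.5],[[-0.001,0.201,-0.001],0,0.6],[[-0.001,0.201,-0.001],0,0.7],[[-0.001,0.201,-0.001],0,0.7],[[-0.001,0.201,-0.001],0,0.7]]'

```text
clock: 25.95
eef_pos: [463.4, 265.2, 50.4]
eef_rot: [-1.566, -0.002, -1.051]
wrist_force: [-1.9, -0.4, 3.8]
finger_gap: 44.0
```

```bash
python3 - <<'E'
from h import *
s=manip.read_state();print(s['eef_pos'],s['eef_rot'],s['wrist_force'],s['finger_gap'])
print(shift(470,-20,s['eef_pos'][2]+170))
E
```

```text
[463.36118953 265.16317307  50.40833295] [-1.56582321 -0.00225202 -1.0514218 ] [-1.92455666 -0.39174774  3.76514102] 44.020451247606005
(array([ 0.2512, -0.1701, -0.1349]), np.float64(0.562))
```

Request:
play_rows --series '[[[0,-0.01,0],0,0.7],[[0,-0.03,0],0,0.7],[[0,-0.06,0],0,0.7],[[0,-0.09,0],0,0.7],[[0,-0.12,0],0,0.7],[[0,-0.15,0],0,0.7],[[0.02,-0.166,-0.011],0.045,0.7],[[0.05,-0.17,-0.027],0.112,0.7],[[0.08,-0.17,-0.043],0.179,0.7],[[0.11,-0.17,-0.059],0.246,0.7],[[0.14,-0.17,-0.075],0.313,0.7],[[0.17,-0.17,-0.091],0.38,0.7],[[0.2,-0.17,-0.107],0.447,0.7],[[0.225,-0.17,-0.121],0.503,0.7],[[0.243,-0.17,-0.131],0.545,0.7],[[0.251,-0.17,-0.135],0.562,0.7],[[0.251,-0.17,-0.135],0.562,0.7]]'

```text
clock: 27.65
eef_pos: [469.8, -20.3, 220.6]
eef_rot: [-1.565, 0.001, -1.614]
wrist_force: [0.4, 0.2, -1.1]
finger_gap: 44.0
```

```bash
python3 - <<'E'
from h import *
s=manip.read_state();print(s['eef_pos'],s['eef_rot'],s['wrist_force'],s['finger_gap'])
print(shift(598.5,-297,s['eef_pos'][2]))
E
```

```text
[469.82792884 -20.30938551 220.59836633] [-1.56510040e+00  8.10850138e-04 -1.61447274e+00] [ 0.40948146  0.18222226 -1.07617785] 44.01604129217244
(array([0.2708, 0.0006, 0.1406]), np.float64(0.417))
```

Request:
play_rows --series '[[[0.015,0,0.008],0.023,0.7],[[0.04,0,0.021],0.062,0.7],[[0.07,0,0.036],0.108,0.7],[[0.1,0,0.052],0.154,0.7],[[0.13,0,0.067],0.2,0.7],[[0.16,0,0.083],0.246,0.7],[[0.19,0,0.099],0.293,0.7],[[0.22,0,0.114],0.339,0.7],[[0.245,0,0.127],0.377,0.7],[[0.263,0,0.137],0.405,0.7],[[0.271,0,0.141],0.417,0.7],[[0.271,0,0.141],0.417,0.7],[[0.271,0,0.141],0.417,0.7]]'

```text
clock: 28.95
eef_pos: [598.9, -295.9, 221.2]
eef_rot: [-1.566, 0.003, -2.03]
wrist_force: [0.3, 0.6, -1.5]
finger_gap: 43.8
```

```bash
python3 - <<'E'
from h import *
s=manip.read_state();print(s['eef_pos'],s['eef_rot'],s['wrist_force'],s['finger_gap'])
print(shift(598.5,-297,54.4))
cv2.imwrite('pics/w8.png',manip.camera('wrist')[:,:,::-1])
p=manip.camera_params('wrist');print(proj('wrist',[598.5,-297,12],p));np.savez('w8.npz',**p)
E
```

```text
[ 598.94851159 -295.93626823  221.21394165] [-1.56621569  0.00321826 -2.02961994] [ 0.29671189  0.59576684 -1.46181792] 43.76458539956437
(array([ 0.0017,  0.1668, -0.0007]), np.float64(0.002))
[[320.01019474 215.54085872]]
```

View pics/w8.png

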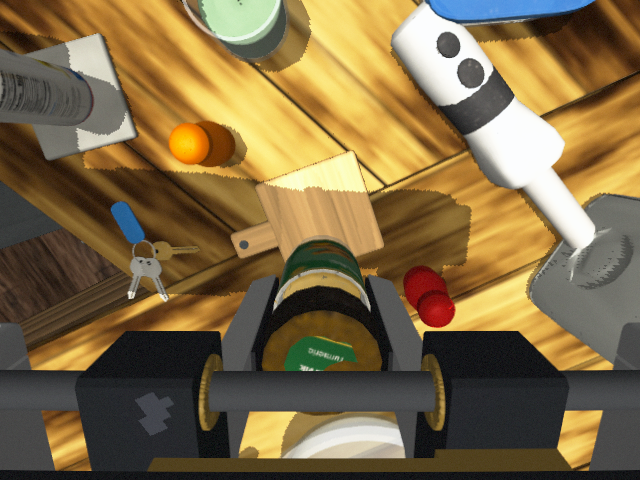

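The blade's corners (256,184) and (384,244) give a centre of (320,214) against a prediction of (320,215.5). I'm lowering the jar.

Request:
play_rows --series '[[[0.002,0.03,-0.001],0,0.7],[[0.002,0.06,-0.001],0,0.7],[[0.002,0.09,-0.001],0,0.7],[[0.002,0.12,-0.001],0,0.7],[[0.002,0.14,-0.001],0,0.7],[[0.002,0.154,-0.001],0,0.7],[[0.002,0.161,-0.001],0,0.7],[[0.002,0.164,-0.001],0,0.7],[[0.002,0.166,-0.001],0,0.7],[[0.002,0.1665,-0.001],0,0.7],[[0.002,0.1665,-0.001],0,0.7]]'

```text
clock: 30.1
eef_pos: [598.3, -297.3, 55.6]
eef_rot: [-1.565, 0.003, -2.03]
wrist_force: [-0.6, 0.3, -0.9]
finger_gap: 43.7
```

Request:
play_rows --series '[[[0,0.0005,0],0,0.7],[[0,0.001,0],0,0.7],[[0,0.0015,0],0,0.7],[[0,0.0015,0],0,0.7]]'

```text
clock: 30.5
eef_pos: [598.5, -297.4, 54.5]
eef_rot: [-1.564, 0.003, -2.03]
wrist_force: [-0.5, 0.4, 3.2]
finger_gap: 43.9
```

Contact (+3.2 N). I'll release and retreat.

Request:
play_rows --series '[[[0,0,0],0,0.5],[[0,0,0],0,0.4],[[0,0,0],0,0.2],[[0,0,0],0,0],[[0,0,0],0,0],[[0,0,0],0,0],[[0,-0.03,0],0,0],[[0,-0.07,0],0,0],[[0,-0.11,0],0,0],[[0,-0.15,0],0,0],[[0,-0.18,0],0,0],[[0,-0.2,0],0,0],[[0,-0.2,0],0,0],[[0,-0.2,0],0,0]]'

```text
clock: 31.9
eef_pos: [596.9, -297.3, 253.5]
eef_rot: [-1.565, 0.003, -2.03]
wrist_force: [0.1, -0.7, -0.9]
finger_gap: 94.0
```

```bash
python3 - <<'E'
from h import *
s=manip.read_state();print(s['eef_pos'],s['eef_rot'],s['finger_gap'])
cv2.imwrite('pics/w9.png',manip.camera('wrist')[:,:,::-1])
p=manip.camera_params('wrist');print(proj('wrist',[598.5,-297,117],p));np.savez('w9.npz',**p)
print(shift(440,120,300))
E
```

```text
[ 596.94766921 -297.288469    253.51914371] [-1.56516097  0.00311717 -2.02961826] 94.03536070867186
[[321.8461107  229.56750621]]
(array([-0.3047, -0.0476, -0.3251]), np.float64(-0.725))
```

Request:
play_rows --series '[[[0,-0.02,0],0,0],[[-0.02,-0.048,-0.02],-0.05,0],[[-0.045,-0.048,-0.048],-0.105,0],[[-0.07,-0.048,-0.075],-0.165,0],[[-0.1,-0.048,-0.107],-0.24,0],[[-0.13,-0.048,-0.139],-0.31,0],[[-0.16,-0.048,-0.171],-0.38,0],[[-0.19,-0.048,-0.203],-0.45,0],[[-0.22,-0.048,-0.235],-0.52,0],[[-0.25,-0.048,-0.267],-0.6,0],[[-0.28,-0.048,-0.299],-0.67,0],[[-0.305,-0.048,-0.325],-0.725,0],[[-0.33,-0.048,-0.325],-0.8,0],[[-0.36,-0.048,-0.325],-0.86,0],[[-0.39,-0.048,-0.325],-0.92,0],[[-0.42,-0.048,-0.325],-0.98,0],[[-0.44,-0.048,-0.325],-1.0,0],[[-0.44,-0.048,-0.325],-1.0,0],[[-0.44,-0.048,-0.325],-1.0,0]]'

```text
clock: 33.85
eef_pos: [499.6, 241.0, 299.4]
eef_rot: [-1.568, -0.002, -1.03]
wrist_force: [-0.2, 0.8, 0.5]
finger_gap: 93.9
```

```bash
python3 - <<'E'
from h import *
print(manip.read_state()['eef_pos'])
t=manip.camera('top')[:,:,::-1];s=manip.camera('side')[:,:,::-1]
cv2.imwrite('pics/t9.png',cv2.resize(t[150:350,130:440],None,fx=2.58,fy=2.58,interpolation=cv2.INTER_CUBIC));cv2.imwrite('pics/s9.png',s)
f=lambda q:((proj('top',q)-[[130,150]]+.5)*2.58-.5).round()
print('can top/coaster',f([[430.5,-82,142],[430,-82,8]]),'salt',f([[656.5,94,96],[656,94,12]]),'spice',f([[598.5,-297,117],[598.5,-297,12]]))
E
```

```text
[499.63411556 240.97724912 299.36700861]
can top/coaster [[469. 373.]
 [468. 368.]] salt [[260. 106.]
 [275. 123.]] spice [[725. 167.]
 [700. 182.]]
```

View pics/t9.png

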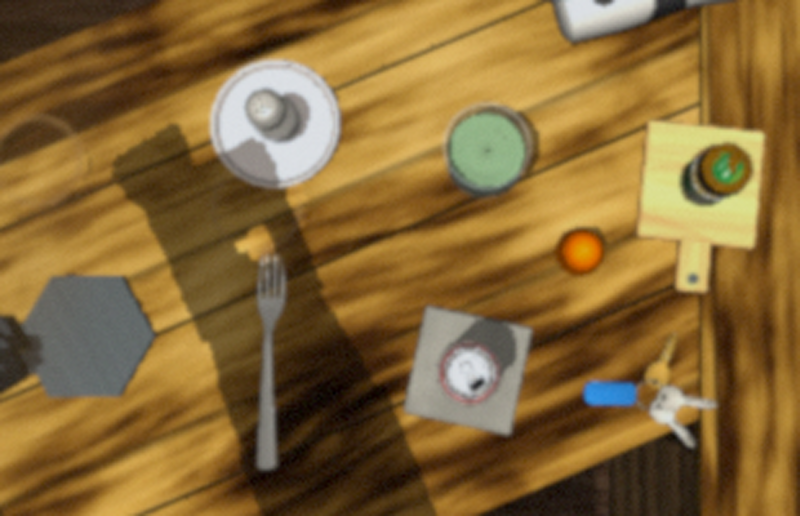

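View pics/s9.png

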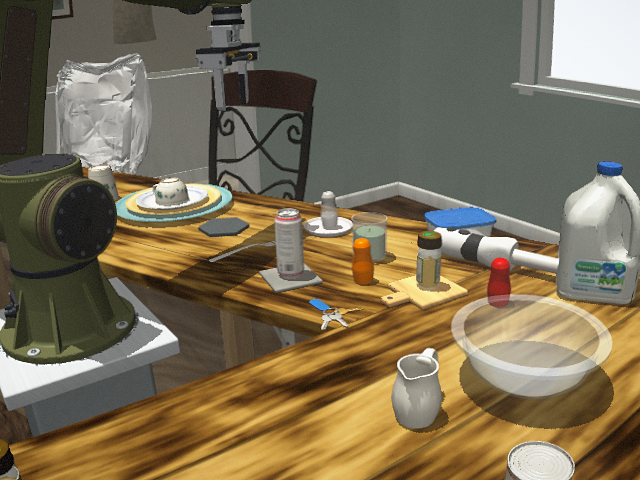

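In the top view the can's top is at (469,372), the spice cap at (725,169) and the salt's dome at about (264,105). All are within 2–4 crop px (about 2–4 mm) of where they'd be if centred. The candle, fork and keys are at their original pixels, and the side view shows all three items upright.

```bash
python3 -c "
from cell import manip
print(manip.sign_off())"
```

```text
the job is handed in; nothing more can be done
None
```

The job is done and handed in. The can is on the coaster, the salt shaker is in the round dish and the spice jar is on the paddle board's blade. I used the trivet as the spare place for the spice jar, and it is empty again. The arm's clock read about 34 s of the 123 s allowed.

- **Placing:** in the last top view the can and the spice jar are within about 2 mm of centre. The salt shaker is within about 4 mm, close to the camera's own error.
- **Upright and untouched:** all three stand upright in the side view. The candle, fork and keys are at their starting pixels in the top view, and the orange and red look-alikes were not touched.
- **End state:** the gripper is open, clear of everything and about 300 mm above the counter.
- **Less certain:** the force readings, which have about 2 N of noise, gave no clear sign of the salt touching down. I released it at the height worked out for the dish floor, with about 0.5 mm of extra lowering. The later pictures show it standing properly.

No check failed.

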